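Clamp the badge in the enamelling holder

TASK

Two identical badge holders stand on the enameller's bench, one with a copper badge on its bed and one empty. Turn the black knob of the holder that has the badge clockwise, until its cam is home against the badge and the knob's slip clutch clicks, then let go. Leave the knob of the empty holder alone.

Things in the scene. Friction and masses are not known exactly. Their poses are not given: they have to be found in the camera images.
- clamp_knob (a point): Knob of the holder with the badge: its axis, 84 mm up, where to grip. Black bar 44 x 14 mm, top 98 mm up, on a 44 mm disc (top 61 mm up). x along the bar to its white-line end, y across it (pinch here), z up. Under it an off-centre round steel cam, black tick on its lobe. Grey base 150 x 74 mm, fixed; bed and stop (58 mm high) at the other end; copper badge 40 x 38 mm, enamel stripes, on the bed.
- clamp_cam (a joint): Angle of that holder's cam, rad, growing clockwise from above. Starts between 0.25 and 0.6; at 1.0 it is home against the badge and stops. It turns with the knob, easily (0.02 N m), and stays where it is left.
- clamp_clutch (a joint): Slip of the knob on its cam, rad, growing clockwise from above. 0 until the cam is home; then the knob goes on against a steady 0.10 N m while the cam stands still. A click is 0.21 rad of slip; more clicks do no harm. Turning back drives solidly and would loosen the cam. A clockwise turn of 0.61 to 0.96 rad from the start gives the first click: one grasp is enough.
- spare_pointer (a point): White-line end of the bar of the identical knob on the identical but empty holder (bare bed): 20 mm from that knob's axis, 84 mm up; x points along the bar away from the axis. Not to be turned.
Things that resemble listed ones, but are neither listed nor needed, are in the scene too. What is shaped like the part that bears clamp_knob but green or purple is not meant.

How it is judged:
By the outcome, as a careful person would: the job done as asked, in the order asked, and still so for the second after the job is handed in, with the robot touching nothing.
It also fails if it takes over 35 s, if anything falls off the work surface, if the arm or the gripper's body presses on something with over 40 N, if the wrist force passes 120 N, or if a joint passes its speed limit or range.

ROBOT

A 7-joint arm with a two-finger parallel gripper is mounted at the origin on the work surface. World frame = base frame: x ahead of the robot, y to its left, z up, the work surface at z = 0. Lengths are in m, angles in degrees, forces in N, time in s.
With the tool pointing down it reaches from about 0.35 to 0.775 m from the base axis. Payload 3.1 kg.
Tool frame: the origin (TCP) lies on the centre line of the jaws, within the pads' length; the fingertips stand 17 mm ahead of it and the grasp point (between the pads) lies 2 mm behind it (robot.tip_reach is the distance from the TCP to the fingertips, in m); z points along the fingers, y is the line along which they close (so a half turn about z gives the same grasp; the last joint's range is limited). The gripper opens to 85 mm and grips with 20 to 120 N. Pads are 22 mm wide; open, the fingers measure 114 mm over their backs; the gripper's body (76 mm by 85 mm) begins 54 mm behind the grasp point. The pads swing forward as they close: fully open they stand 13 mm farther back than shut.
Start: joints at [-76.301, 17.813, 0.802, 86.603, -0.252, 75.585, -1.558], TCP at [0.152, 0.528, 0.248] pointing down, gripper open.
Joint ranges: [-154.91, 154.91], [-16.99, 109.72], [-72.82, 74.43], [7.12, 147.25], [-82.49, 262.49], [11.32, 116.49], [-174.64, 174.64]. Speed limits (degrees/s): [159.86, 159.86, 180, 180, 180, 180, 180].

INTERFACE

Orientations are given as [roll, pitch, yaw] about the fixed x, y, z axes, in that order (R = Rz(yaw) Ry(pitch) Rx(roll)).
In Python, from station import robot, fingers, vision, workorder, recognise gives the robot as it stands. Calls block until the motion is done:
- robot.move_to(position, orientation): joint-space move of the TCP to a pose.
- robot.line_to(position, orientation=None, velocity=0.15, f_stop=None): straight line of the TCP; orientation=None keeps the orientation; velocity is the mean speed in m/s. With f_stop (N) it stops when the force on the tool has changed by that much, and returns True; else False.
- robot.move_j(angles): joint-space move.
- fingers.gripper_to(opening, force=None): opening from 0.0 (shut) to 1.0 (fully open); force is the grip in N (None keeps the last); returns when the fingers have stopped.
- robot.pause(seconds).
- robot.inverse_kinematics(position, orientation): joint angles nearest the present ones, or None.
- vision.grab_frame(name): name is "side" or "top" or "wrist"; returns the picture (420x560x3 uint8, red, green, blue); there is no depth.
- vision.calibration(name): a dict with "mtx" (3x3 intrinsics, pixels), "extrinsics" (4x4, takes a point from world to camera coordinates); the wrist camera has in their place "T_tool_cam" (4x4, takes a point from camera to tool coordinates, whose origin is the TCP and whose axes are the flange's). Camera axes: x right, y up, looking along -z (the intrinsics and any distortion apply to the point x, -y, -z); pixel columns grow to the right and rows downward; lengths in m; the calibration is good to about 2 mm. A picture is of the moment at which its call begins: read the wrist's pose just before it. calibration takes no time and is no camera call.
A pose or a line that the arm cannot do raises robot.PlanningError and nothing moves.
- workorder.close_job(): hands the job in; it is judged then, once.
Trained networks look in the newest picture that a camera, given by its name, has taken for a name from the list of things; names that differ only in an ending like _2 or _b are one class to them, and where a whole thing is asked for, a point or a joint stands for the part that bears it (a point fixed in the world has none). Each returns a list of dicts, best first, with "p" (0 to 1); they miss things now and then, are a little off and sometimes report something else, mostly with a low value. They report only what shows in the picture. A call takes as long as a camera call. They do not tell look-alikes from the thing itself.
- recognise(label, camera): "rect" ([centre column, centre row, width, height] in pixels, round what is visible of it).
Readings, each from a call of its own:
- robot.current_time_s(): time.
- robot.current_joint_positions(): joint angles.
- robot.current_dq(): joint speeds.
- robot.current_joint_torque(): joint torques, N m.
- robot.current_tool_pos(): TCP position.
- robot.current_eef_rot(): TCP orientation.
- robot.current_contact_force(): force on the tool from outside, world axes, zero at the start.
- robot.current_torque(): the same for the moment, N m.
- robot.current_finger_gap(): opening from 0.0 (shut) to 1.0 (fully open).
- robot.current_gripper_force(): force on a finger pad.
Only numpy, scipy, OpenCV 4.12 (cv2) and the standard library are available. Lean on these libraries where they do the work, as an engineer would, in place of code of your own. Each camera call takes 0.05 s, during which the arm holds its last target. There are 200 camera calls.

## Working session

There is one attempt and no reset: what is moved stays moved. The work goes in short steps, each a Python script; the robot and the scene stay as the last script left them, time stands still between calls to the robot, and variables do not carry over. Pictures are saved under pics/ and viewed, at most 10 in all, crops included, and the job is handed in when it is done.

```bash
mkdir -p pics; python3 - <<'E'
from station import robot, fingers, vision, workorder, recognise
import cv2,numpy as np
for c in ("top","side"):
    f=vision.grab_frame(c); cv2.imwrite(f"pics/{c}0.png",f[:,:,::-1])
    for l in ("clamp_knob","spare_pointer"):
        print(c,l,[(np.round(r["rect"]).tolist(),round(r["p"],2)) for r in recognise(l,c)])
    print({k:np.round(v,3).tolist() for k,v in vision.calibration(c).items() if hasattr(v,'shape') or isinstance(v,list)})
print(vision.calibration("wrist"),robot.current_time_s())
E
```

```text
top clamp_knob [([225.0, 200.0, 25.0, 21.0], 0.91), ([153.0, 130.0, 27.0, 27.0], 0.74), ([251.0, 291.0, 22.0, 25.0], 0.73)]
top spare_pointer [([435.0, 190.0, 25.0, 24.0], 0.75)]
{'mtx': [[398.773, 0.0, 288.981], [0.0, 398.773, 216.095], [0.0, 0.0, 1.0]], 'extrinsics': [[-0.001, -1.0, 0.003, 0.067], [0.998, -0.001, 0.055, -0.458], [-0.055, 0.003, 0.998, -0.886], [0.0, 0.0, 0.0, 1.0]]}
side clamp_knob [([273.0, 337.0, 25.0, 33.0], 0.92), ([387.0, 201.0, 18.0, 30.0], 0.89), ([314.0, 250.0, 19.0, 32.0], 0.59)]
side spare_pointer []
{'mtx': [[544.793, 0.0, 294.297], [0.0, 544.793, 206.768], [0.0, 0.0, 1.0]], 'extrinsics': [[-0.923, 0.384, 0.009, 0.42], [-0.283, -0.696, 0.66, 0.144], [0.26, 0.607, 0.751, -1.413], [0.0, 0.0, 0.0, 1.0]]}
{'mtx': array([[341.79422565,   0.        , 270.83314778],
       [  0.        , 341.79422565, 216.74397241],
       [  0.        ,   0.        ,   1.        ]]), 'T_tool_cam': array([[-4.90203088e-04,  9.50375471e-01,  3.11104843e-01,
         7.97522914e-02],
       [ 9.99999859e-01,  4.02404038e-04,  3.46404416e-04,
        -5.26357882e-04],
       [ 2.04024415e-04,  3.11104969e-01, -9.50375535e-01,
        -1.24430248e-01],
       [ 0.00000000e+00,  0.00000000e+00,  0.00000000e+00,
         1.00000000e+00]])} 0.3
```

View pics/top0.png

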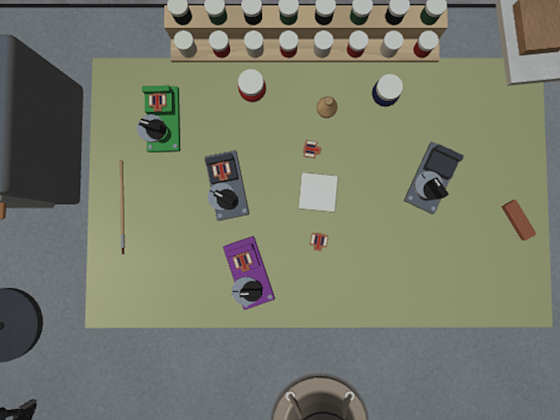

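View pics/side0.png

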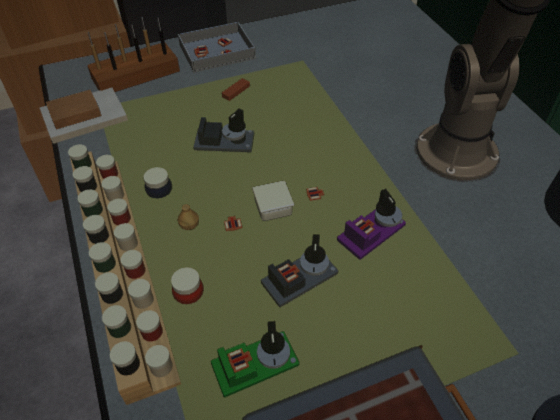

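The top picture shows the grey holder with the badge at about (227,185), its knob at (225,200). The empty grey one is at (433,178). Green and purple are decoys. Next I look at the badge holder from near.

```bash
cat > h.py <<'E'
from station import robot, fingers, vision, workorder, recognise
import cv2,numpy as np
from scipy.spatial.transform import Rotation as R
def ray(c,uv,T=None):
    k=vision.calibration(c);
    if c=="wrist": W=T@k["T_tool_cam"]
    else: W=np.linalg.inv(k["extrinsics"])
    d=np.linalg.inv(k["mtx"])@[uv[0],uv[1],1]; d=d*[1,-1,-1]
    return W[:3,3],W[:3,:3]@d
def at(c,uv,z,T=None):
    o,d=ray(c,uv,T); return o+d*(z-o[2])/d[2]
def toolT():
    T=np.eye(4);T[:3,:3]=R.from_euler('xyz',robot.current_eef_rot(),degrees=True).as_matrix();T[:3,3]=robot.current_tool_pos();return T
E
python3 - <<'E'
from h import *
p=at("top",(225,200),.085); print(p, at("side",(315,250),.085), robot.current_eef_rot())
e=[180,0,0]
best=None
for yaw in range(-180,180,15):
    q=robot.inverse_kinematics([p[0],p[1],.2],[180,0,yaw]); print(yaw,None if q is None else np.round(q,0).tolist())
E
```

```text
[0.48727233 0.20005798 0.085     ] [0.49781794 0.20987826 0.085     ] [-1.79951615e+02  3.02610585e-03  1.63912729e+02]
-180 [-39.0, 17.0, 19.0, 95.0, -6.0, 68.0, 71.0]
-165 [-38.0, 17.0, 17.0, 95.0, -5.0, 68.0, 86.0]
-150 [-36.0, 17.0, 15.0, 95.0, -5.0, 68.0, 100.0]
-135 [-35.0, 17.0, 13.0, 95.0, -4.0, 68.0, 115.0]
-120 [-33.0, 17.0, 12.0, 95.0, -4.0, 68.0, 129.0]
-105 [-32.0, 17.0, 9.0, 95.0, -3.0, 68.0, 143.0]
-90 [-30.0, 17.0, 7.0, 95.0, -2.0, 68.0, 158.0]
-75 [-29.0, 17.0, 6.0, 95.0, -2.0, 68.0, 172.0]
-60 [-70.0, 27.0, 65.0, 96.0, -26.0, 73.0, -150.0]
-45 [-70.0, 27.0, 65.0, 96.0, -26.0, 73.0, -135.0]
-30 [-70.0, 27.0, 65.0, 96.0, -26.0, 73.0, -120.0]
-15 [-54.0, 20.0, 39.0, 96.0, -13.0, 69.0, -117.0]
0 [-53.0, 19.0, 38.0, 96.0, -12.0, 69.0, -103.0]
15 [-52.0, 19.0, 36.0, 96.0, -12.0, 69.0, -88.0]
30 [-50.0, 19.0, 34.0, 96.0, -11.0, 69.0, -74.0]
45 [-50.0, 19.0, 33.0, 96.0, -11.0, 69.0, -59.0]
60 [-50.0, 19.0, 34.0, 96.0, -11.0, 69.0, -44.0]
75 [-51.0, 19.0, 34.0, 96.0, -11.0, 69.0, -29.0]
90 [-49.0, 18.0, 32.0, 96.0, -10.0, 69.0, -15.0]
105 [-47.0, 18.0, 29.0, 96.0, -9.0, 69.0, -1.0]
120 [-45.0, 18.0, 27.0, 96.0, -9.0, 69.0, 14.0]
135 [-43.0, 18.0, 24.0, 95.0, -8.0, 69.0, 28.0]
150 [-41.0, 17.0, 22.0, 95.0, -7.0, 68.0, 42.0]
165 [-40.0, 17.0, 20.0, 95.0, -6.0, 68.0, 56.0]
```

```bash
python3 - <<'E'
from h import *
robot.move_to([.49,.205,.21],[180,0,90])
T=toolT(); np.save("T1.npy",T)
f=vision.grab_frame("wrist"); cv2.imwrite("pics/w1.png",f[:,:,::-1])
for r in recognise("clamp_knob","wrist"):
    print(np.round(r["rect"],1),r["p"],at("wrist",r["rect"][:2],.09,T))
print(robot.current_time_s())
E
```

```text
[500.4  19.5  77.5  39. ] 0.75 [0.63367212 0.3385489  0.09      ]
[ 50.8 280.1  71.3  70.3] 0.61 [0.31276468 0.15258776 0.09      ]
[276.  218.8  53.3  67.3] 0.57 [0.49288188 0.20512915 0.09      ]
2.1167
```

View pics/w1.png

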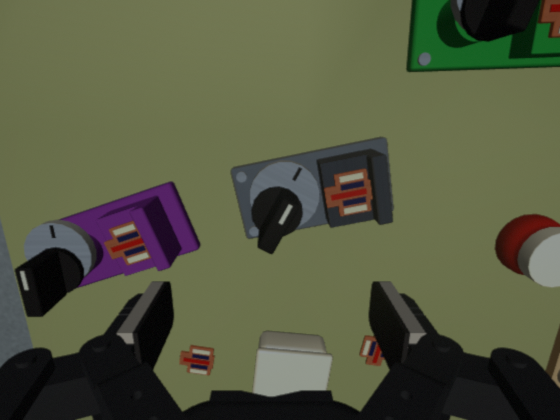

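The grey holder's knob is near (278,218). The white line runs from about (292,207) to (279,224). Zooming in for the bar's axis.

```bash
python3 - <<'E'
import cv2
f=cv2.imread("pics/w1.png")[150:265,225:345]
f=cv2.convertScaleAbs(cv2.resize(f,None,fx=5,fy=5,interpolation=cv2.INTER_CUBIC),alpha=1.8,beta=20)
cv2.imwrite("pics/w1c.png",f)
E
```

```text
(no output)
```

View pics/w1c.png

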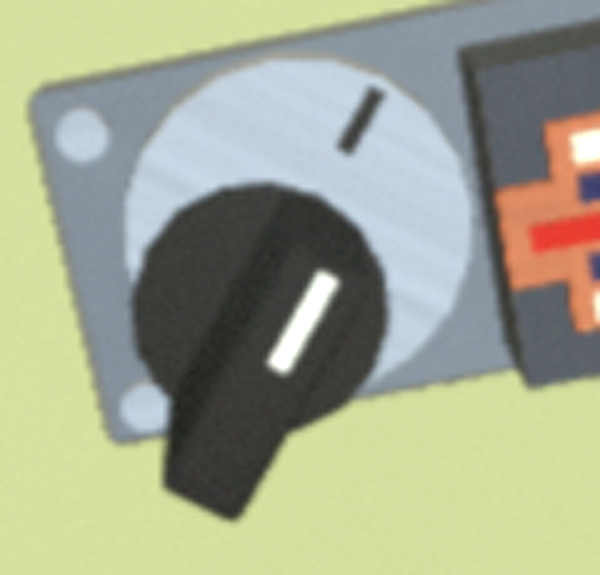

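The disc (z 61 mm) is centred at (277,211.6). The white line on top runs from (290.6,205) to (281.2,224). Bar end corners are at (258,247.4) and (272,254).

```bash
python3 - <<'E'
from h import *
T=np.load("T1.npy")
c=at("wrist",(277,211.6),.061,T); print("disc",c)
a=at("wrist",(290.6,205),.098,T);b=at("wrist",(281.2,224),.098,T);e=at("wrist",(265,250.7),.098,T)
print(a,b,e); d=a-b; print("yaw",np.degrees(np.arctan2(d[1],d[0])), "mid via end", e+.022*d/np.linalg.norm(d))
d=a-e; print(np.degrees(np.arctan2(d[1],d[0])))
E
```

```text
disc [0.49411869 0.20181491 0.061     ]
[0.50317569 0.21830758 0.098     ] [0.49660046 0.20379672 0.098     ] [0.48469272 0.18247199 0.098     ]
yaw 65.62353626772241 mid via end [0.49377278 0.20251076 0.098     ]
62.71660662999773
```

```bash
python3 - <<'E'
from h import *
p=[.494,.202]; o=[180,0,64.3]
robot.move_to(p+[.15],o); robot.line_to(p+[.083],velocity=.1,f_stop=15)
print(robot.current_tool_pos(), robot.current_contact_force())
fingers.gripper_to(0.0,50)
print("gap",robot.current_finger_gap()*85,robot.current_gripper_force(),np.round(robot.current_contact_force(),1))
q0=np.array(robot.current_joint_positions())
print(q0)
for s in range(8,65,8):
    q=q0.copy(); q[6]-=s; robot.move_j(q.tolist())
    print(s,np.round(robot.current_torque(),3),np.round(robot.current_contact_force(),1),robot.current_eef_rot()[2])
print(robot.current_finger_gap()*85,robot.current_time_s())
E
```

```text
[0.49474978 0.20216674 0.0837444 ] [ 0.91403276 -0.03088458  0.48435391]
gap 13.123590481647007 52.32969403266907 [ 0.7 -0.3  0.8]
[-48.7431468   27.33427082  32.946729   102.80941248 -17.73111121
  55.01504879 -34.13900769]
8 [ 0.001 -0.091 -0.026] [1.3 0.1 0.1] 56.4669049607159
16 [-0.083 -0.194 -0.053] [ 0.9 -0.1  0.9] 48.57080085968406
24 [-0.129 -0.287  0.004] [ 1.8 -1.5  0.3] 40.61285835062901
32 [-0.179 -0.402 -0.023] [ 1.7 -1.2 -1. ] 32.63273730704649
40 [-0.287 -0.52   0.012] [ 2.7 -2.  -0.1] 24.632820068978788
48 [-0.437 -0.616 -0.016] [ 2.  -2.8 -1.5] 16.628119344027827
56 [-0.654 -0.805  0.   ] [ 3.3 -3.1 -1.1] 8.62909203298339
64 [-0.749 -0.832 -0.018] [ 3.8 -3.4 -0.8] 0.6481572209026396
12.9002826332301 6.1
```

```bash
python3 - <<'E'
from h import *
fingers.gripper_to(1.0)
p=robot.current_tool_pos(); robot.line_to([p[0],p[1],.15],velocity=.1)
robot.move_to([.49,.205,.21],[180,0,90])
T=toolT(); np.save("T2.npy",T)
f=vision.grab_frame("wrist"); cv2.imwrite("pics/w2.png",f[:,:,::-1])
f=f[150:265,225:345,::-1]
cv2.imwrite("pics/w2c.png",cv2.convertScaleAbs(cv2.resize(f,None,fx=5,fy=5,interpolation=cv2.INTER_CUBIC),alpha=1.8,beta=20))
print(robot.current_time_s())
E
```

```text
8.9417
```

View pics/w2c.png

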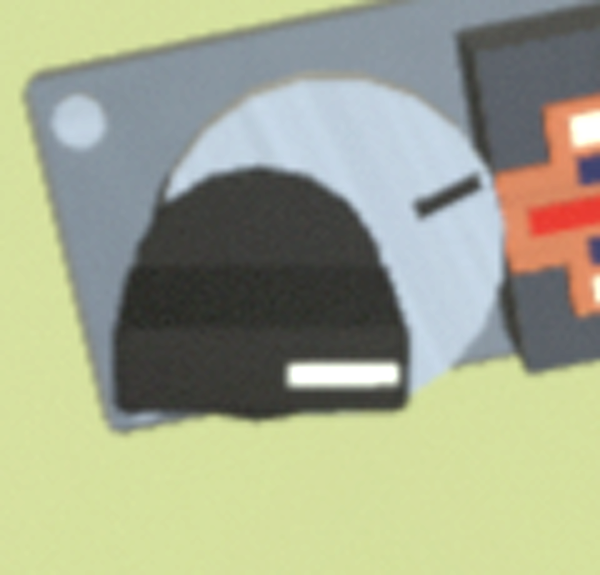

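The knob now points at yaw 0 (turned about 64°) and the tick stands at about 25°. The cam, at crop (500,220), is against the badge, with about 25° of slip, which is more than one click.

```bash
python3 -c "
from station import workorder
print(workorder.close_job())"
```

```text
the job is handed in; nothing more can be done
None
```

The job is handed in: I turned the badge holder's knob about 64° clockwise and let go. The last picture shows the cam against the badge and about 25° of clutch slip (a click is 12°), though the click itself didn't show in the torque readings. I didn't touch the empty holder's knob.

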